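# Hang the splash door on the filter stand

### The arm

A 6-joint arm with a two-finger parallel gripper is mounted at the origin on the work surface. World frame = base frame: x ahead of the robot, y to its left, z up, the work surface at z = 0. Lengths are in m, angles in degrees, forces in N, time in s.
With the tool pointing down it reaches from about 0.35 to 0.875 m from the base axis. Payload 4.2 kg.
Tool frame: the origin (TCP) lies at the very end of the fingers, on their centre line; the grasp point (between the pads) lies 19 mm behind it; z points along the fingers, y is the line along which they close (so a half turn about z gives the same grasp; the last joint's range is limited). The gripper opens to 87 mm and grips with 3 to 60 N. Pads are 19 mm wide; open, the fingers measure 117 mm over their backs; the gripper's body (75 mm by 190 mm) begins 51 mm behind the grasp point.
Start: joints at [-51.876, 22.042, 0.453, 0, -68.411, -14.817], TCP at [0.247, -0.574, 0.223] pointing down, gripper open.
Joint ranges: [-179.83, 179.83], [-69.29, 118.12], [-61.27, 80.66], [-181.25, 117.63], [-171.15, -9.14], [-177.46, 177.46]. Speed limits (degrees/s): [159.86, 159.86, 180, 180, 180, 180].

### API

Orientations are given as a 3x3 rotation matrix whose columns are the frame's x, y, z axes.
In Python, from station import sense, cams, r gives the robot as it stands. The module is installed in compiled form; this text tells all that it offers.
- The arm moves only by the tool step_arm, never from a script. Its argument "targets" is text: rows parted by semicolons, each of 4 numbers parted by spaces: the shift along the tool's x, y, z in cm, then the turn about the tool's z in degrees. In form: x y z turn; .... A call has 1 to 12 rows; each row shifts and turns the commanded pose from where the row before left it, along the tool's axes as they then stand; what a row does not reach is not made up. A row lasts 1/12 s, in which the tool goes at most 41.7 mm and 7.16 degrees, less where a joint would pass 70% of its speed; a pose out of reach is approached as far as the arm can. A call with a gripper value outside its range is refused whole. "claw" is the finger opening in cm, from 0 to 8.7, set as the call begins (left out, the last holds). The fingers move at their own pace and stop on an object; the grip force is fixed at half the most. Time passes only in rows, so rows that do not move let the fingers close. It gives the time, the measured TCP pose, the force, the opening and the grip force at its end, in the units of the state.
- sense(): the state, without advancing time (a new reading comes with each control period).
- cams.capture(name): name is "scene" or "top" or "wrist"; returns a dict with "frame" (420x560x3 uint8, blue, green, red), "vertical_fov" (degrees; the focal length in pixels is half the picture's height over the tangent of half this angle, whatever the lens; pixels are square), "cx", "cy" (the principal point, pixels), "eye" and "rotation" of the camera in the world; the wrist camera has in their place "tool_from_camera" (4x4, takes a point from camera to tool coordinates, whose origin is the TCP and whose axes are the flange's). Camera axes: x right, y down, z forward; pixel columns grow to the right and rows downward; lengths in m; the calibration is good to about 2 mm. A picture is of the moment at which its call begins: read the wrist's pose just before it. There is no depth.
- r.finish_job(): hands the job in; it is judged then, once.
The state is a dict: "time_s": time; "joints": joint angles; "joint_velocities": joint speeds; "effort": joint torques, N m; "tcp_pos": TCP position; "ee_rot": TCP orientation; "wrist_force": force on the tool from outside, world axes, zero at the start; "moment": the same for the moment, N m; "gripper_width": opening from 0.0 (shut) to 1.0 (fully open); "gripper_force": force on a finger pad.
Only numpy, scipy, OpenCV 4.12 (cv2) and the standard library are available. Lean on these libraries where they do the work, as an engineer would, in place of code of your own. Each camera call takes 0.05 s, during which the arm holds its last target. There are 200 camera calls.

### The job

Take the blue-framed clear splash door out of its grey rack and hang it, standing well open (about 60 degrees) on the robot's side of the filter stand, by lowering both its knuckles together over the stand's two hinge pins until it is fully seated. Then swing it fully shut against the latch post and let go. The pins bend easily, so feel your way on and never force the door, and do not disturb the bottle, the jar or the dish.

Things in the scene. Friction and masses are not known exactly. Their poses are not given: they have to be found in the camera images.
- stand: Filter stand, fixed to the bench: white base plate (200 x 265, 12 mm thick), two square aluminium posts, a clear filter holder behind the door opening. Origin on the bench under the NOMINAL hinge axis; z up, +x to the filter side, -x to the side where the door opens (robot's side), -y from hinge post to latch post. Door and stand pressed together with over 40 N bend the pins: failure.
- hinge_post_top (a point): Centre of the top of the hinge post (34 mm square, top 202 mm high, at stand x 52, y 0 mm). On its -x face sits a dark steel slotted carrier with two brackets, 20 mm wide, reaching out to the hinge axis, one above the other; each bears an upright brass pin, 10 mm diameter, 18 mm long, tip square-edged, standing on a round steel collar, 20 mm diameter.
- pin_nominal (a point): Nominal foot of the lower pin: stand x 0, y 0, 60 mm high = collar top, where the door's origin comes when seated; pin tip 78 mm high. The carrier is clamped anywhere in its slot (immovable for the robot): BOTH pins truly stand at stand x 0 but 0 to 12 mm to +y or -y of nominal, new each time and not in this reading: to be found by feel or eye.
- upper_pin_nominal (a point): The same for the upper pin, exactly above the lower: collar top 150 mm high, pin tip 168 mm, bracket's underside 138 mm. The lower knuckle must pass below this bracket: bring the door in level from the stand's -x with its origin 80 to 110 mm high, then lower it.
- latch_face (a point): On the face of the latch post (34 mm square) against which the shut door rests: stand x +7.5, y -188, z 100 mm. Shut, the door's +x points along the stand's -y; open, it is turned clockwise seen from above, its +x towards the stand's -x. It turns freely on the pins, stays where it is left, and may spring back about 1 degree when the push ends.
- keeper (a point): Middle of the lower front edge of the red keeper tab on the latch post: 202.5 mm high, stand x -17.5, y -188 mm; tab 26 mm wide, 6 mm thick. The top of the hung door swings below it with 7.5 mm to spare, so the door cannot be lowered on when shut.
- door: Loose lift-off door, 0.24 to 0.39 kg, clear pane in a blue frame 170 wide, 165 high, 12 mm thick, upright in the rack at the start. Origin on the axis of its knuckles, at the lower knuckle's underside; +x along the door to its free edge, z up, y across. Frame: x 20 to 190, z -30 to +135 mm. Centre of mass near x 66, z 55 mm.
- upper_knuckle (a point): Centre of the upper knuckle's underside, door z +90 mm (lower one: z 0, the door's origin). Both knuckles are white plastic blocks 34 x 34 mm, 20 mm high, with an upright through-hole 11.5 mm in diameter.
- door_rail (a point): Point on the door's top rail near above its centre of mass, at door x 60, y 0, z 121 mm: the place to grip from above. Rail 170 mm long, 12 mm thick, 28 mm high (z 107 to 135); the pane below is 5 mm thick.
- door_edge (a point): Point on the door's free vertical edge, at door x 190, y 0, z 0 mm.
- rack: Grey rack fixed to the bench, base 180 x 75 x 10 mm, origin at the centre of its underside, x along the door. Two pairs of upright cheeks (36 mm long, 44 mm high above the bench, at x -60 and +60 mm) leave a slot 16 mm wide along x in which the door's bottom rail stands.
- bottle: Bystander: clear bottle, 64 mm diameter, 150 mm high, origin at the centre of its underside. Leave alone.
- jar: Bystander: glass jar with blue lid, 64 mm diameter, 85 mm high, origin at the centre of its underside. Leave alone.
- dish: Bystander: white dish, 84 mm diameter, 35 mm high, origin at the centre of its underside. Leave alone.
Mind the look-alikes: they are no part of the job. What is meant by the door is not red, and is the smaller of those in its own colour.

How it is judged:
By the outcome, as a careful person would: the job done as asked, in the order asked, and still so for the second after the job is handed in, with the robot touching nothing.
It also fails if it takes over 72 s, if anything falls off the work surface, if the arm or the gripper's body presses on something with over 40 N, if the wrist force passes 120 N, or if a joint passes its speed limit or range.

## Working session

There is one attempt and no reset: what is moved stays moved. The work goes in short steps, Python scripts to look and compute and a tool call to move; the robot and the scene stay as the last step left them, time stands still between calls to the robot, and variables do not carry over. Pictures are saved under pics/ and viewed, at most 10 in all, crops included, and the job is handed in when it is done.

Besides the shell and the picture viewer there is one more tool, called after "Call:" by a JSON object that holds its "api" and its "payload". step_arm: Moves the arm, as the interface text tells. Its arguments: {"type":"object","properties":{"targets":{"type":"string"},"claw":{"type":"number"}},"required":["targets"]}

```bash
mkdir -p pics
cat > h.py <<'E'
import numpy as np, cv2, pickle
from station import sense, cams, r
def cap(n,f):
    s=sense(); c=cams.capture(n); c['s']=s
    if n=='wrist':
        T=np.eye(4);T[:3,:3]=np.array(s['ee_rot']);T[:3,3]=s['tcp_pos']
        M=T@np.array(c['tool_from_camera']); c['eye']=M[:3,3]; c['rotation']=M[:3,:3]
    cv2.imwrite(f'pics/{f}.png',c['frame']); pickle.dump(c,open(f'{f}.pkl','wb')); return c
def load(f): return pickle.load(open(f'{f}.pkl','rb'))
def foc(c): return c['frame'].shape[0]/2/np.tan(np.radians(c['vertical_fov'])/2)
def ray(c,u,v):
    d=np.array([(u-c['cx'])/foc(c),(v-c['cy'])/foc(c),1]); d=np.array(c['rotation'])@d
    return np.array(c['eye']),d/np.linalg.norm(d)
def onz(c,u,v,z):
    e,d=ray(c,u,v); return e+d*(z-e[2])/d[2]
def proj(c,p):
    q=np.array(c['rotation']).T@(np.array(p)-np.array(c['eye'])); return q[:2]/q[2]*foc(c)+[c['cx'],c['cy']]
def tri(*rs):
    A=0;b=0
    for e,d in rs:
        P=np.eye(3)-np.outer(d,d);A=A+P;b=b+P@e
    return np.linalg.solve(A,b)
E
python3 - <<'E'
from h import *
ims=[]
for n in('scene','top'):
    c=cap(n,n+'0'); print(n,c['eye'],c['rotation'],c['vertical_fov'],c['cx'],c['cy'])
    ims.append(c['frame'])
c=cap('wrist','wrist0');print(c['tool_from_camera'],c['vertical_fov'])
E
```

```text
scene [1.79388525 0.77052212 1.36820758] [[-0.44496498  0.58006462 -0.68229847]
 [ 0.89552958  0.28332484 -0.34315273]
 [-0.00573865 -0.76370941 -0.64553466]] 43.66860002235895 279.3369118779179 200.9915349261513
top [0.32256799 0.09961034 1.42497846] [[-0.01621573 -0.98877644  0.14852006]
 [-0.99978334  0.01797324  0.01049885]
 [-0.01305041 -0.14831763 -0.98885366]] 49.011792592598255 281.9108500620543 214.12321071491863
[[-5.34295474e-04 -9.69742976e-01 -2.44127581e-01  6.68128828e-02]
 [ 9.99999850e-01 -4.88300432e-04 -2.48925090e-04  1.42573271e-03]
 [ 1.22185754e-04 -2.44127677e-01  9.69743091e-01 -1.62545418e-01]
 [ 0.00000000e+00  0.00000000e+00  0.00000000e+00  1.00000000e+00]] 68.83720583265008
```

View pics/scene0.png

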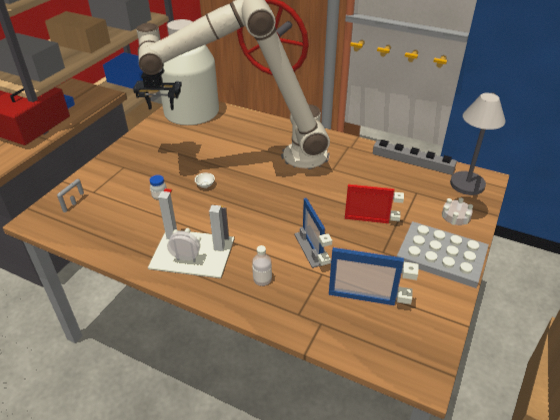

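View pics/top0.png

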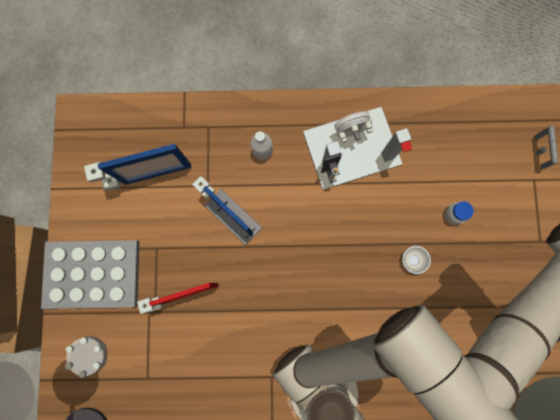

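Three door-like things are visible in the top view. The large blue one is at (145,165), the small blue one in the grey rack at (228,208), and the red one at (180,295). The small blue one in the rack fits, since it is the smaller blue and the only one in a rack. I'll confirm with an enlarged crop that includes the stand.

Run:
```python
from h import *
a=load('top0')['frame'][95:250,80:430]; b=load('scene0')['frame'][170:310,140:440]
a=cv2.resize(a,(800,354),interpolation=cv2.INTER_CUBIC); b=cv2.resize(b[:92+40],(558,246),interpolation=cv2.INTER_CUBIC)
o=np.zeros((600,800,3),np.uint8);o[:354]=a;o[354:,:558]=b
cv2.imwrite('pics/crop1.png',o)
```

```text
(no output)
```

View pics/crop1.png

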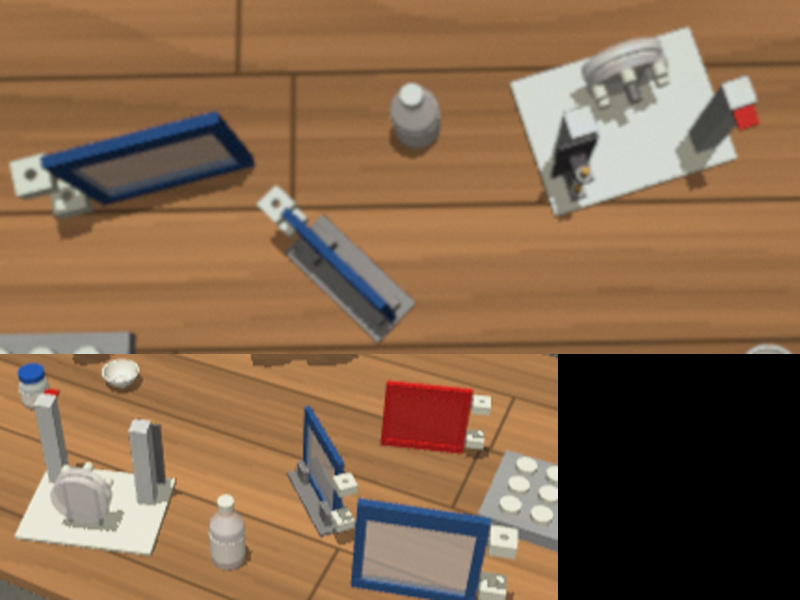

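The crop confirms it: the small blue door stands in the grey rack, with its knuckles at the upper-left end (top view around (200,184)) and its free edge at about (250,233). The stand's hinge post top is at about (333,148), the latch post top at (404,135), and the brass pin at about (335,170).

Run:
```python
from h import *
t=load('top0'); s=sense(); np.set_printoptions(precision=4,suppress=True)
print(np.array(s['ee_rot']),s['tcp_pos'])
f=lambda u,v:(80+u*350/800,95+v*155/354)
H=onz(t,*f(580,122),.202); L=onz(t,*f(740,92),.2085)
print('hinge top',H,'latch top',L)
for p in [(512,83),(688,28),(736,157),(555,215)]: print('plate',onz(t,*f(*p),.012))
print('pin tip',onz(t,*f(582,172),.168))
K=onz(t,*f(276,204),.170-.02+.0); 
# rack door: bottom z -30 stands on rack base 10mm -> origin z .04; knuckle top .15; rail top .175
print('knuckle top',K)
m=cv2.inRange(cv2.cvtColor(t['frame'],cv2.COLOR_BGR2HSV),(100,120,40),(125,255,255));m[:,:195]=0;m[:,265:]=0;m[:175]=0;m[245:]=0
c=max(cv2.findContours(m,0,2)[0],key=cv2.contourArea);print(cv2.minAreaRect(c))
b=cv2.boxPoints(cv2.minAreaRect(c))
for p in b: print(p,onz(t,*p,.175))
for n,p in [('rack',(322,213)),('rack',(414,302)),('rack',(380,340)),('rack',(288,252))]: print(n,onz(t,*f(*p),.01))
```

```text
[[-0.9184 -0.3956 -0.0008]
 [-0.3956  0.9184  0.0015]
 [ 0.0001  0.0017 -1.    ]] [ 0.2471 -0.5736  0.2217]
hinge top [ 0.6856 -0.0323  0.202 ] latch top [ 0.7169 -0.2237  0.2085]
plate [0.8001 0.0399 0.012 ]
plate [ 0.8752 -0.2085  0.012 ]
plate [ 0.688  -0.2653  0.012 ]
plate [ 0.6114 -0.0144  0.012 ]
pin tip [ 0.6325 -0.0364  0.168 ]
knuckle top [0.6036 0.3417 0.15  ]
((227.75001525878906, 210.75), (65.76092529296875, 4.242641448974609), 45.0)
[203. 189.] [0.5847 0.3305 0.175 ]
[206. 186.] [0.5931 0.3223 0.175 ]
[252.5 232.5] [0.461 0.194 0.175]
[249.5 235.5] [0.453  0.2022 0.175 ]
rack [0.6206 0.3048 0.01  ]
rack [0.4952 0.1796 0.01  ]
rack [0.4445 0.2259 0.01  ]
rack [0.5671 0.3511 0.01  ]
```

View pics/wrist0.png

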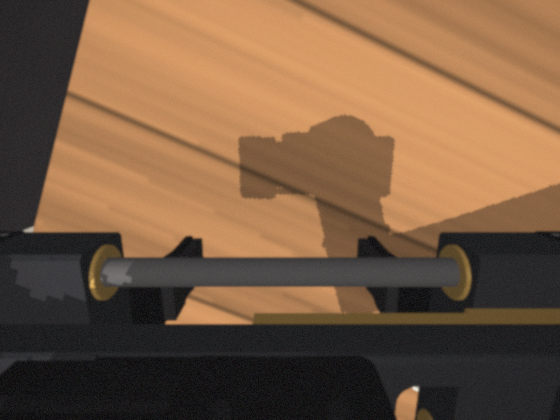

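The wrist view shows the fingers across the lower half, with image-up along tool +x, so the camera looks down from the tool +x side. I'll lift, travel towards the stand and turn so that tool x points at the knuckles.

Call:
{"api": "step_arm", "payload": {"targets": "0 0 -3.6 0;0 0 -3.6 0;0 0 -3.6 0;-3 1.84 0 0;-3 1.84 0 0;-3 1.84 0 0;-3 1.84 0 0;-3 1.84 0 0;-3 1.84 0 0;-3 1.84 0 0;-3 1.84 0 0;-3 1.84 0 0"}}

```text
time_s: 1.15
tcp_pos: [0.4303, -0.3133, 0.3304]
ee_rot: [[-0.918, -0.396, -0.0], [-0.396, 0.918, 0.0], [0.0, 0.0, -1.0]]
wrist_force: [0.6, -0.5, 0.2]
gripper_width: 1.002
gripper_force: 0.0
```

Call:
{"api": "step_arm", "payload": {"targets": "-3 1.84 0 0;-3 1.84 0 0;-3 1.84 0 0;-3 1.84 0 0;-3 1.84 0 0;-3 1.84 0 0;-3 1.84 0 0;-3 1.84 0 -7;-3 1.84 0 -7;0 0 0 -7;0 0 0 -7;0 0 0 -7"}}

```text
time_s: 2.15
tcp_pos: [0.6087, -0.0528, 0.3296]
ee_rot: [[-0.519, -0.855, -0.002], [-0.855, 0.519, -0.0], [0.001, 0.001, -1.0]]
wrist_force: [-1.5, -1.5, 0.7]
gripper_width: 0.999
gripper_force: 0.0
```

Call:
{"api": "step_arm", "payload": {"targets": "0 0 0 -7;0 0 0 -7;0 0 0 -7;0 0 0 -7;0 0 0 -7;0 0 0 -7;0 0 0 -7;0 0 0 -7;0 0 0 -7;0 0 0 -7;0 0 0 -7;0 0 0 -7"}}

```text
time_s: 3.15
tcp_pos: [0.6083, -0.0538, 0.33]
ee_rot: [[0.795, -0.607, -0.001], [-0.607, -0.795, 0.0], [-0.001, 0.001, -1.0]]
wrist_force: [0.3, -0.7, -0.3]
gripper_width: 0.998
gripper_force: 0.0
```

Call:
{"api": "step_arm", "payload": {"targets": "0 0 0 -7;0 0 0 -7;0 0 0 -7;0 0 0 -7;0 0 0 -7;0 0 0 -7;0 0 0 -7;0 0 0 -7;0 0 0 -7;0 0 0 -7;0 0 0 -7;0 0 0 -4.7"}}

```text
time_s: 4.15
tcp_pos: [0.6083, -0.0538, 0.33]
ee_rot: [[0.715, 0.699, -0.001], [0.699, -0.715, 0.0], [-0.001, -0.001, -1.0]]
wrist_force: [0.9, 0.2, -0.6]
gripper_width: 0.999
gripper_force: 0.0
```

Run:
```python
from h import *
c=cap('wrist','w1'); print(c['s']['joints'])
for n,p in [('pin',(.633,-.036,.168)),('hingetop',(.6856,-.0323,.202)),('latch',(.717,-.2237,.2085))]: print(n,proj(c,p))
```

```text
[ 1.01024087e+01  1.77834397e+01  9.33776655e+00 -1.72978542e-02
 -8.16094357e+01  1.24216490e+02]
pin [285.39541903 168.53110094]
hingetop [323.45495897 128.63050413]
latch [481.99329419 245.46848057]
```

View pics/w1.png

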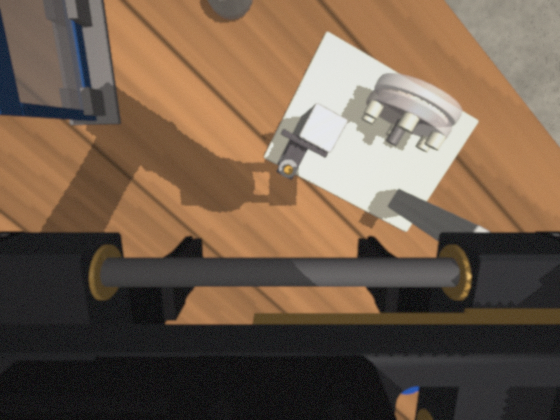

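The wrist view shows the brass upper pin at about (288,168), the hinge post top centred near (324,130), and the plate corners at (328,32), (478,121), (408,231) and (265,158).

Run:
```python
from h import *
np.set_printoptions(precision=4,suppress=True)
c=load('w1'); hsv=cv2.cvtColor(c['frame'],cv2.COLOR_BGR2HSV)
m=cv2.inRange(hsv,(15,120,120),(35,255,255)); m2=np.zeros_like(m); m2[150:188,270:306]=m[150:188,270:306]
ys,xs=np.nonzero(m2);print('pin px',xs.mean(),ys.mean(),len(xs)); pin=onz(c,xs.mean(),ys.mean(),.168);print('pin',pin)
# plate mask + quad
m=cv2.inRange(hsv,(0,0,150),(180,60,255)); m[:,:250]=0;m[240:]=0
ct=max(cv2.findContours(m,0,2)[0],key=cv2.contourArea); h=cv2.convexHull(ct)
W=np.array([onz(c,*p[0],.012)[:2] for p in h],np.float32)
R=cv2.minAreaRect(W*1000);print('plate',R, cv2.boxPoints(R))
g=cv2.cvtColor(c['frame'],cv2.COLOR_BGR2GRAY)
m=cv2.inRange(hsv,(0,0,185),(180,40,255)); roi=np.zeros_like(m); roi[95:162,295:352]=m[95:162,295:352]
print(hsv[130,324],hsv[130,400],hsv[150,345],hsv[90,330])
for lab in [cv2.inRange(hsv,(0,0,int(hsv[130,324][2])-12),(180,60,int(hsv[130,324][2])+12))]:
    k=np.zeros_like(lab);k[98:160,297:352]=lab[98:160,297:352]
    ct=max(cv2.findContours(k,0,2)[0],key=cv2.contourArea)
    P=np.array([onz(c,*p[0],.202)[:2] for p in ct],np.float32);R=cv2.minAreaRect(P*1000);print('post',R,cv2.contourArea(ct))
cv2.imwrite('pics/z.png',c['frame'][90:200,250:360])
```

```text
pin px 285.6136363636364 173.3409090909091 88
pin [ 0.6295 -0.0397  0.168 ]
plate ((748.1221923828125, -109.005859375), (208.21766662597656, 265.3707275390625), 17.011272430419922) [[ 609.75    -12.5839]
 [ 687.3868 -266.3439]
 [ 886.4944 -205.4278]
 [ 808.8575   48.3322]]
[114   5 236] [ 11  18 157] [ 30   7 230] [ 36   6 230]
post ((686.207763671875, -31.6904354095459), (30.298585891723633, 30.757265090942383), 16.21356773376465) 1083.5
```

Call:
{"api": "step_arm", "payload": {"targets": "2.27 -3.17 0 0;2.27 -3.17 0 0;2.27 -3.17 0 0;2.27 -3.17 0 0;2.27 -3.17 0 0;2.27 -3.17 0 0;2.27 -3.17 0 0;2.27 -3.17 0 0;2.27 -3.17 0 0;0 0 0 0;0 0 0 0"}}

```text
time_s: 5.12
tcp_pos: [0.5565, 0.2954, 0.3294]
ee_rot: [[0.718, 0.696, -0.002], [0.696, -0.718, -0.001], [-0.002, -0.0, -1.0]]
wrist_force: [0.6, 0.3, -0.2]
gripper_width: 0.999
gripper_force: 0.0
```

Run:
```python
from h import *
np.set_printoptions(precision=4,suppress=True)
c=cap('wrist','w2'); print(c['s']['tcp_pos'],c['s']['joints'])
hsv=cv2.cvtColor(c['frame'],cv2.COLOR_BGR2HSV)
m=cv2.inRange(hsv,(100,120,40),(125,255,255)); ct=[k for k in cv2.findContours(m,0,2)[0] if cv2.contourArea(k)>60]
for k in ct: print(cv2.boundingRect(k),cv2.contourArea(k))
```

```text
[0.5565 0.2954 0.3294] [ 42.6448  19.8631  12.2357  -0.0144 -82.4788  91.4681]
(280, 287, 8, 14) 89.5
(275, 152, 12, 106) 919.0
(202, 0, 106, 57) 1155.0
```

View pics/w2.png

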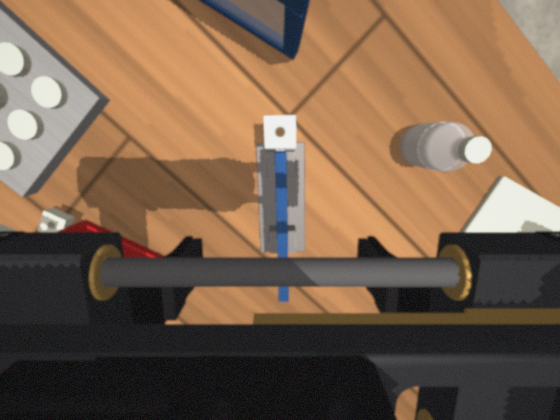

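The hole in the upper knuckle is at about (280,131). The rail runs from (281,152) to (284,300), nearly centred in the jaws.

Run:
```python
from h import *
np.set_printoptions(precision=4,suppress=True)
c=load('w2'); hsv=cv2.cvtColor(c['frame'],cv2.COLOR_BGR2HSV); g=hsv[:,:,2]
# hole
roi=g[115:148,264:297].astype(int); k=roi.copy(); ys,xs=np.nonzero((roi<150)); s=(abs(xs-16)<8)&(abs(ys-16)<8); u,v=264+xs[s].mean(),115+ys[s].mean()
print('hole',u,v,s.sum()); K=onz(c,u,v,.150); print('K',K)
m=cv2.inRange(hsv,(100,120,40),(125,255,255));m[:150]=0
ys,xs=np.nonzero(m); 
mid=[(y,(xs[ys==y].min()+xs[ys==y].max())/2) for y in np.unique(ys) if (ys==y).sum()>6 and (y<230 or y>285)]
P=np.array([onz(c,x,y,.175)[:2] for y,x in mid]); d=P[0]-P[-1];ctr=P.mean(0);_,_,V=np.linalg.svd(P-ctr);a=V[0]; a=a*np.sign(a@d)
print('rail ang',np.degrees(np.arctan2(a[1],a[0])), 'ends',P[0],P[-1],np.linalg.norm(d))
# knuckle offset from line
n=np.array([-a[1],a[0]]);print('K off line',(K[:2]-ctr)@n)
G=K[:2]-a*.060; G2=ctr+a*((G-ctr)@a);print('grip',G,G2)
R=np.array(sense()['ee_rot']); t=np.array(sense()['tcp_pos'])
print('tool delta cm',R[:2,:2].T@(G2-t[:2])*100,'toolx ang',np.degrees(np.arctan2(R[1,0],R[0,0])))
```

```text
hole 279.7631578947368 131.23684210526315 38
K [0.6044 0.3438 0.15  ]
rail ang 45.534071129083216 ends [0.5898 0.3293] [0.4731 0.2106] 0.16651391308844596
K off line -0.0003962065931911532
grip [0.5624 0.301 ] [0.5621 0.3012]
tool delta cm [ 0.8837 -0.1547] toolx ang 44.02659479927051
```

Call:
{"api": "step_arm", "payload": {"targets": "0.88 -0.15 0 -1.5;0 0 3.5 0;0 0 3.5 0;0 0 3.5 0;0 0 3.5 0;0 0 2.5 0;0 0 1.5 0;0 0 0.7 0;0 0 0 0;0 0 0 0"}}

```text
time_s: 6.0
tcp_pos: [0.5636, 0.3002, 0.1445]
ee_rot: [[0.701, 0.713, 0.001], [0.713, -0.701, 0.001], [0.001, 0.001, -1.0]]
wrist_force: [-0.4, -0.1, -0.1]
gripper_width: 0.997
gripper_force: 0.0
```

Call:
{"api": "step_arm", "payload": {"targets": "0 0 0 0;0 0 0 0;0 0 0 0;0 0 0 0;0 0 0 0;0 0 0 0;0 0 0 0;0 0 0 0;0 0 0 0;0 0 0 0", "claw": 0}}

```text
time_s: 6.83
tcp_pos: [0.5625, 0.3005, 0.1435]
ee_rot: [[0.701, 0.713, -0.0], [0.713, -0.701, -0.0], [-0.0, -0.0, -1.0]]
wrist_force: [0.4, -0.4, 0.4]
gripper_width: 0.321
gripper_force: 0.0
```

Call:
{"api": "step_arm", "payload": {"targets": "0 0 0 0;0 0 0 0;0 0 0 0;0 0 0 0;0 0 0 0"}}

```text
time_s: 7.25
tcp_pos: [0.5626, 0.3004, 0.1435]
ee_rot: [[0.701, 0.713, 0.0], [0.713, -0.701, -0.0], [0.0, 0.0, -1.0]]
wrist_force: [1.3, 0.3, 0.3]
gripper_width: 0.131
gripper_force: 30.0
```

Call:
{"api": "step_arm", "payload": {"targets": "0 0 -0.5 0;0 0 -1.5 0;0 0 -2 0;0 0 -2 0;0 0 -2 0;0 0 -2 0;0 0 -2 0;0 0 -1 0;0 0 0 0;0 0 0 0"}}

```text
time_s: 8.08
tcp_pos: [0.562, 0.3005, 0.2728]
ee_rot: [[0.701, 0.713, -0.001], [0.713, -0.701, 0.0], [-0.001, -0.001, -1.0]]
wrist_force: [0.2, -0.8, -3.9]
gripper_width: 0.134
gripper_force: 30.0
```

Run:
```python
from h import *
np.set_printoptions(precision=4,suppress=True)
c=cap('wrist','w3');s=c['s'];print(s['tcp_pos'],s['wrist_force'],s['moment'],s['gripper_force'],s['gripper_width'])
o=c['frame'][60:260,180:380];cv2.imwrite('pics/w3c.png',cv2.resize(o,(600,600),interpolation=cv2.INTER_CUBIC))
```

```text
[0.562  0.3005 0.2728] [ 0.2068 -0.7798 -3.9061] [-0.1283  0.0523  0.0187] 29.990616040304303 0.1337349829755035
```

View pics/w3c.png

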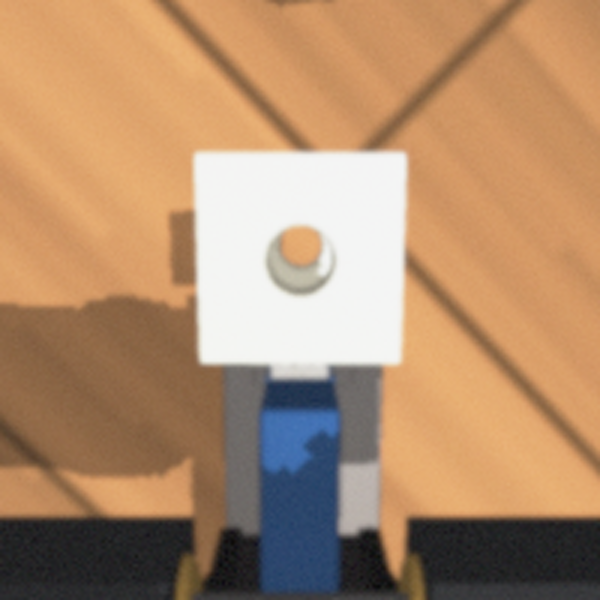

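The knuckle hole is cleanly visible from above, centred at about (280,146) in the full frame, and I can see through it. The door hangs straight at about 0.39 kg. I'll carry it to the stand's -x side.

Call:
{"api": "step_arm", "payload": {"targets": "-1 0.73 0 0;-2.1 1.47 0 0;-2.6 1.835 0 0;-2.6 1.835 0 0;-2.6 1.835 0 0;-2.6 1.835 0 0;-2.6 1.835 0 0;-2.6 1.835 0 0;-2.6 1.835 0 0;-2.6 1.835 0 0;-2.6 1.835 0 0;-2.6 1.835 0 0"}}

```text
time_s: 9.13
tcp_pos: [0.5034, -0.053, 0.2722]
ee_rot: [[0.701, 0.713, -0.003], [0.713, -0.701, -0.0], [-0.002, -0.002, -1.0]]
wrist_force: [0.1, 0.5, -4.3]
gripper_width: 0.137
gripper_force: 30.0
```

Run:
```python
from h import *
np.set_printoptions(precision=4,suppress=True)
t=load('top0'); print('dish',onz(t,416,260,.035),'jar',onz(t,460,212,.085),'bottle',onz(t,261,140,.15))
c=load('w3'); K=onz(c,280.3,146.3,c['s']['tcp_pos'][2]+.0065); R=np.array(c['s']['ee_rot'])
print('hole tool xy',R[:2,:2].T@(K[:2]-c['s']['tcp_pos'][:2]))
for dz in(0,-.02,-.11): print(dz,proj(c,K+[0,0,dz]))
s=sense();print(s['tcp_pos'],np.degrees(np.arctan2(s['ee_rot'][1][0],s['ee_rot'][0][0])),s['gripper_width'])
```

```text
dish [ 0.3851 -0.2849  0.035 ] jar [ 0.5206 -0.4078  0.085 ] bottle [0.7302 0.1697 0.15  ]
hole tool xy [ 0.06   -0.0012]
0 [280.3 146.3]
-0.02 [280.259 144.815]
-0.11 [280.1504 140.8793]
[ 0.5034 -0.053   0.2722] 45.50486218252561 0.13676568553952553
```

Call:
{"api": "step_arm", "payload": {"targets": "-2.6 1.9 0 0;-1.4 1 0.5 0;-0.5 0.4 1.5 0;0 0 2 0;0 0 1.8 0;0 0 1.1 0;0 0 0.5 0;0.88 0.47 0 0;0.88 0.47 0 0;0.88 0.47 0 0;0.88 0.47 0 0;0 0 0 0"}}

```text
time_s: 10.13
tcp_pos: [0.5383, -0.0936, 0.2001]
ee_rot: [[0.7, 0.714, 0.003], [0.714, -0.7, -0.0], [0.002, 0.002, -1.0]]
wrist_force: [-0.2, -1.0, -2.4]
gripper_width: 0.136
gripper_force: 30.0
```

Run:
```python
from h import *
np.set_printoptions(precision=4,suppress=True)
c=cap('wrist','w4');s=c['s'];print(s['tcp_pos'],s['wrist_force'])
print(proj(c,(.633,-.037,.168)))
o=c['frame'][0:210,160:440];cv2.imwrite('pics/w4c.png',cv2.resize(o,(800,600),interpolation=cv2.INTER_CUBIC))
```

```text
[ 0.5383 -0.0936  0.2001] [-0.2386 -1.0278 -2.4166]
[329.8723  62.0885]
```

View pics/w4c.png

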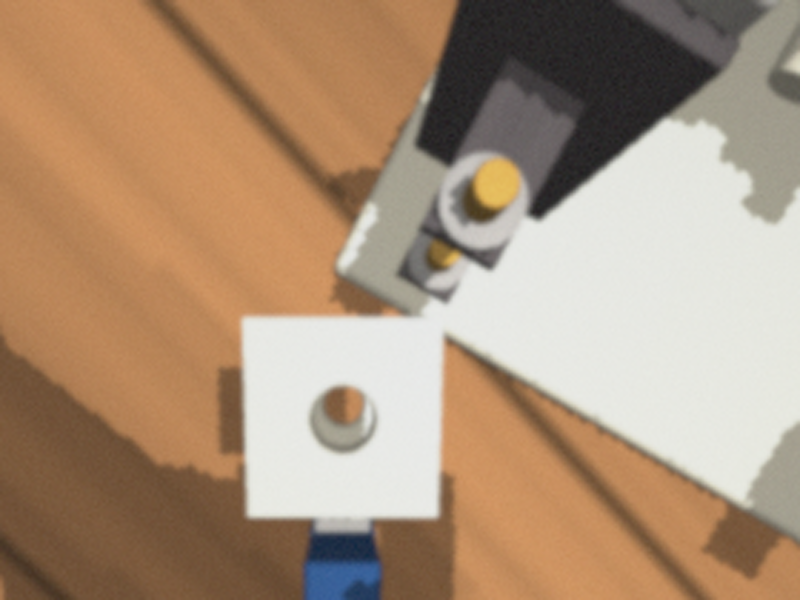

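The pin tip is at crop (497,181), which is full frame (334.0,63.4). The hole's top rim is at crop (342,418), full frame (279.7,146.3).

Run:
```python
from h import *
np.set_printoptions(precision=4,suppress=True)
c=load('w4'); t=np.array(c['s']['tcp_pos']);R=np.array(c['s']['ee_rot'])
P=onz(c,333.95,63.35,.168);K=onz(c,279.7,146.3,t[2]+.0065)
print(P,K,R[:2,:2].T@(P-K)[:2]*100)
s=sense();print(s['tcp_pos'],s['wrist_force'],s['moment'])
h=np.array([.6862,-.0317]);y=np.radians(16.8);X=np.array([np.cos(y),np.sin(y)]);Y=np.array([-X[1],X[0]]);d=P[:2]-h;print('pin in stand from post',d@X,d@Y)
```

```text
[ 0.6342 -0.0392  0.168 ] [ 0.5793 -0.0498  0.2066] [4.6055 3.1869]
[ 0.5368 -0.0939  0.1997] [-0.9501  0.1811 -3.9785] [-0.227   0.2153 -0.0065]
pin in stand from post -0.05189458204860803 0.007860225267846958
```

Call:
{"api": "step_arm", "payload": {"targets": "0.7 0.48 0 0;0.9 0.62 0 0;0.9 0.62 0 0;0.9 0.62 0 0;0.7 0.5 0 0;0.5 0.35 0 0;0 0 0 0;0 0 0 0;0 0 0 0;0 0 0 0"}}

```text
time_s: 11.02
tcp_pos: [0.5898, -0.0841, 0.1996]
ee_rot: [[0.701, 0.713, -0.0], [0.713, -0.701, 0.0], [-0.0, -0.0, -1.0]]
wrist_force: [-0.1, 0.1, -3.5]
gripper_width: 0.136
gripper_force: 30.0
```

Run:
```python
from h import *
np.set_printoptions(precision=4,suppress=True)
c=cap('wrist','w5');s=c['s'];print(s['tcp_pos'],s['wrist_force'],s['moment'])
t=np.array(s['tcp_pos'])
P=np.array([.6342,-.0392,.168]);print('pin pred px',proj(c,P))
o=c['frame'][120:170,245:312];cv2.imwrite('pics/w5c.png',cv2.resize(o,(670,500),interpolation=cv2.INTER_CUBIC))
```

```text
[ 0.5898 -0.0841  0.1996] [-0.1083  0.1135 -3.4852] [-0.1003  0.065   0.0142]
pin pred px [282.3807 138.5794]
```

View pics/w5c.png

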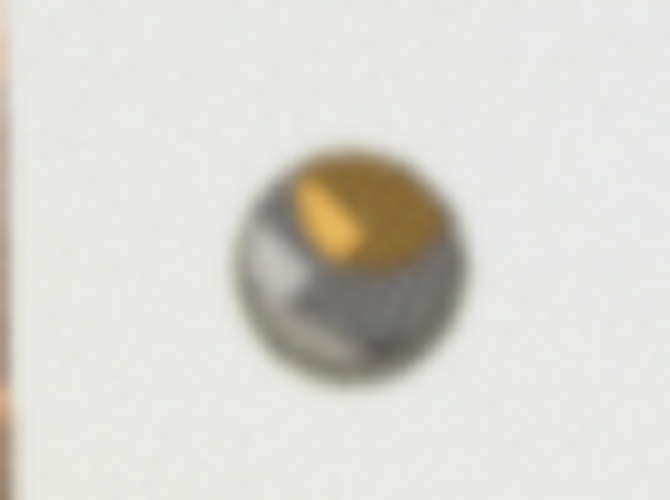

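Through the hole, the pin tip is at about full-frame (282.0,139.3), with the hole's rim centre at (280.2,146.5). It needs a few mm of correction.

Run:
```python
from h import *
np.set_printoptions(precision=4,suppress=True)
c=load('w5'); t=np.array(c['s']['tcp_pos']);R=np.array(c['s']['ee_rot'])
P=onz(c,282.0,139.3,.168);K=onz(c,280.2,146.5,t[2]+.0065)
print(P,K,R[:2,:2].T@(P-K)[:2]*100, proj(c,[K[0],K[1],.168]))
```

```text
[ 0.6337 -0.0393  0.168 ] [ 0.6309 -0.0405  0.2061] [0.279  0.1178] [280.0915 143.9241]
```

Call:
{"api": "step_arm", "payload": {"targets": "0.14 0.06 0 0;0.14 0.06 0 0;0 0 0.4 0;0 0 0.4 0;0 0 0.3 0;0 0 0 0;0 0 0 0;0 0 0 0;0 0 0 0"}}

```text
time_s: 11.82
tcp_pos: [0.5933, -0.0829, 0.1887]
ee_rot: [[0.701, 0.713, 0.0], [0.713, -0.701, -0.0], [0.0, 0.0, -1.0]]
wrist_force: [0.3, -0.9, -3.2]
gripper_width: 0.136
gripper_force: 30.0
```

Run:
```python
from h import *
np.set_printoptions(precision=4,suppress=True)
c=cap('wrist','w6');s=c['s'];print(s['tcp_pos'],s['wrist_force'],s['moment'])
f=c['frame'];hsv=cv2.cvtColor(f,cv2.COLOR_BGR2HSV)
m=cv2.inRange(hsv,(12,100,60),(40,255,255));m[:120]=0;m[170:]=0;m[:,:255]=0;m[:,305:]=0
m[:, :268]=0;m[:,292:]=0
for k in cv2.findContours(m,0,2)[0]:
    if cv2.contourArea(k)>10: print('brass',cv2.minEnclosingCircle(k),cv2.contourArea(k),cv2.boundingRect(k))
g=cv2.cvtColor(f,cv2.COLOR_BGR2GRAY); k=(g<195).astype(np.uint8);k|=(m>0).astype(np.uint8)
n,l,st,ce=cv2.connectedComponentsWithStats(k)
for i in range(n):
    if 150<st[i,4]<900: print('hole?',st[i],ce[i])
t=np.array(s['tcp_pos']);
print([proj(c,t+R) for R in [np.array(s['ee_rot'])@[.06,-.0012,-.0065]]])
o=f[120:170,245:312];cv2.imwrite('pics/w6c.png',cv2.resize(o,(670,500),interpolation=cv2.INTER_CUBIC))
```

```text
[ 0.5933 -0.0829  0.1887] [ 0.2973 -0.8932 -3.2062] [-0.1355  0.0705 -0.0498]
brass ((279.0, 145.0), 8.24631118774414) 188.0 (271, 137, 17, 17)
hole? [268 135  24  24 450] [279.6267 146.3644]
[array([280.2352, 146.3251])]
```

View pics/w6c.png

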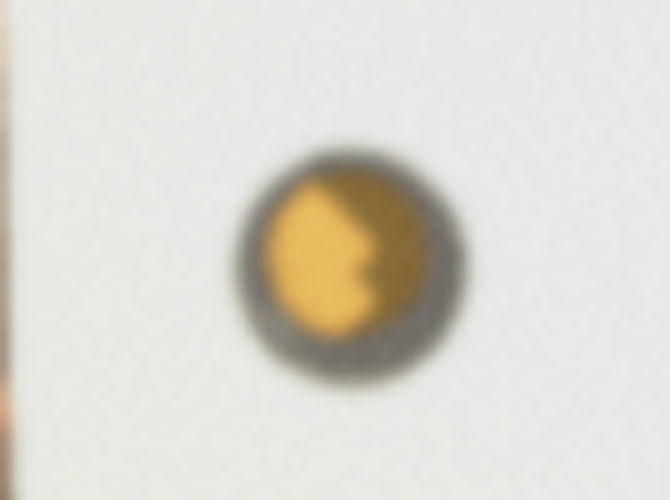

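The pin now sits almost concentric in the hole, at about (279.7,145.3) against an ideal of (280.1,144.6). After a small trim I'll lower gently and feel for contact.

Call:
{"api": "step_arm", "payload": {"targets": "-0.04 -0.02 0 0;0 0 0.2 0;0 0 0.2 0;0 0 0.2 0;0 0 0.15 0;0 0 0 0;0 0 0 0"}}

```text
time_s: 12.45
tcp_pos: [0.5926, -0.083, 0.1808]
ee_rot: [[0.701, 0.713, -0.0], [0.713, -0.701, -0.0], [-0.0, -0.0, -1.0]]
wrist_force: [0.4, -0.2, -3.7]
gripper_width: 0.136
gripper_force: 30.0
```

Call:
{"api": "step_arm", "payload": {"targets": "0 0 0.1 0;0 0 0.1 0;0 0 0 0;0 0 0 0"}}

```text
time_s: 12.78
tcp_pos: [0.5926, -0.083, 0.179]
ee_rot: [[0.701, 0.713, -0.0], [0.713, -0.701, -0.0], [-0.0, -0.0, -1.0]]
wrist_force: [0.2, -0.4, -2.9]
gripper_width: 0.132
gripper_force: 30.0
```

Call:
{"api": "step_arm", "payload": {"targets": "0 0 0.1 0;0 0 0.1 0;0 0 0.1 0;0 0 0 0;0 0 0 0"}}

```text
time_s: 13.2
tcp_pos: [0.5926, -0.083, 0.1759]
ee_rot: [[0.701, 0.713, -0.0], [0.713, -0.701, -0.0], [-0.0, -0.0, -1.0]]
wrist_force: [0.1, 0.3, -3.3]
gripper_width: 0.141
gripper_force: 30.0
```

Run:
```python
from h import *
np.set_printoptions(precision=4,suppress=True)
c=cap('wrist','w7');s=c['s'];print(s['tcp_pos'],s['wrist_force'],s['moment'],s['gripper_width'])
f=c['frame'];hsv=cv2.cvtColor(f,cv2.COLOR_BGR2HSV)
m=cv2.inRange(hsv,(12,100,60),(40,255,255));m[:120]=0;m[170:]=0;m[:,:266]=0;m[:,294:]=0
for k in cv2.findContours(m,0,2)[0]:
    if cv2.contourArea(k)>10: print('brass',cv2.boundingRect(k))
g=cv2.cvtColor(f,cv2.COLOR_BGR2GRAY); k=((g<195)|(m>0)).astype(np.uint8)
n,l,st,ce=cv2.connectedComponentsWithStats(k)
for i in range(n):
    if 150<st[i,4]<900: print('hole?',st[i],ce[i])
```

```text
[ 0.5926 -0.083   0.1759] [ 0.1113  0.3162 -3.2968] [-0.0852  0.0954  0.0369] 0.1409834835274497
brass (271, 136, 18, 19)
hole? [268 135  24  24 452] [279.6239 146.3252]
```

No contact, and the hole hasn't moved in the image, so the door hasn't slipped. Both knuckles are on the pins, so I'll keep lowering.

Call:
{"api": "step_arm", "payload": {"targets": "0 0 0.15 0;0 0 0.15 0;0 0 0.15 0;0 0 0.15 0;0 0 0.15 0;0 0 0 0;0 0 0 0"}}

```text
time_s: 13.83
tcp_pos: [0.5926, -0.083, 0.1684]
ee_rot: [[0.701, 0.713, -0.0], [0.713, -0.701, -0.0], [-0.0, -0.0, -1.0]]
wrist_force: [0.1, 0.1, -3.1]
gripper_width: 0.136
gripper_force: 30.0
```

Call:
{"api": "step_arm", "payload": {"targets": "0 0 0.1 0;0 0 0.1 0;0 0 0.1 0;0 0 0 0;0 0 0 0"}}

```text
time_s: 14.25
tcp_pos: [0.5926, -0.083, 0.1655]
ee_rot: [[0.701, 0.713, -0.0], [0.713, -0.701, -0.0], [-0.0, -0.0, -1.0]]
wrist_force: [0.1, -0.4, -3.3]
gripper_width: 0.132
gripper_force: 30.0
```

Call:
{"api": "step_arm", "payload": {"targets": "0 0 0.06 0;0 0 0.06 0;0 0 0 0;0 0 0 0"}}

```text
time_s: 14.58
tcp_pos: [0.5926, -0.083, 0.1643]
ee_rot: [[0.701, 0.713, -0.0], [0.713, -0.701, -0.0], [-0.0, -0.0, -1.0]]
wrist_force: [-0.6, -0.5, -3.2]
gripper_width: 0.134
gripper_force: 30.0
```

Call:
{"api": "step_arm", "payload": {"targets": "0 0 0.05 0;0 0 0.04 0;0 0 0 0;0 0 0 0"}}

```text
time_s: 14.92
tcp_pos: [0.5927, -0.083, 0.1635]
ee_rot: [[0.701, 0.713, 0.0], [0.713, -0.701, 0.0], [0.0, 0.0, -1.0]]
wrist_force: [0.1, 0.8, -3.5]
gripper_width: 0.136
gripper_force: 30.0
```

Call:
{"api": "step_arm", "payload": {"targets": "0 0 0.04 0;0 0 0.03 0;0 0 0 0;0 0 0 0"}}

```text
time_s: 15.25
tcp_pos: [0.5928, -0.0831, 0.1633]
ee_rot: [[0.701, 0.713, 0.001], [0.713, -0.701, -0.0], [0.0, 0.001, -1.0]]
wrist_force: [-1.7, -0.3, 1.9]
gripper_width: 0.133
gripper_force: 30.0
```

The force rose by about 5 N at the expected height (TCP z 0.1633), so the door is seated on the collars. I'll release it, lift clear and step to its outer face.

Call:
{"api": "step_arm", "payload": {"targets": "0 0 -0.04 0;0 0 0 0;0 0 0 0;0 0 0 0;0 0 0 0;0 0 0 0", "claw": 3}}

```text
time_s: 15.75
tcp_pos: [0.5928, -0.0829, 0.1632]
ee_rot: [[0.701, 0.713, 0.0], [0.713, -0.701, -0.0], [0.0, 0.0, -1.0]]
wrist_force: [0.3, -0.5, 0.5]
gripper_width: 0.338
gripper_force: 0.0
```

Run:
```python
from h import *
np.set_printoptions(precision=4,suppress=True)
c=cap('wrist','w8');s=c['s'];print(s['tcp_pos'],s['wrist_force'],s['moment'],s['gripper_width'],s['joints'])
f=c['frame'];hsv=cv2.cvtColor(f,cv2.COLOR_BGR2HSV)
m=cv2.inRange(hsv,(12,100,60),(40,255,255));m[:120]=0;m[170:]=0;m[:,:266]=0;m[:,294:]=0
g=cv2.cvtColor(f,cv2.COLOR_BGR2GRAY); k=((g<195)|(m>0)).astype(np.uint8)
n,l,st,ce=cv2.connectedComponentsWithStats(k)
for i in range(n):
    if 150<st[i,4]<900: print('hole?',st[i],ce[i])
```

```text
[ 0.5928 -0.0829  0.1632] [ 0.3303 -0.4945  0.5071] [-0.1262  0.1017 -0.    ] 0.3383079298593742 [  7.5194  22.1865  -8.3103   0.0014 -59.4944 127.9914]
hole? [268 137  24  24 448] [279.683  148.7277]
```

The door settled about 1.2 mm within the pin clearance when released, which is expected. Now I'll move to the outer face, closing the fingers.

Call:
{"api": "step_arm", "payload": {"targets": "0 0 -1 0;0 0 -2 0;0 0 -2 0;0 0 -1.2 0;-1 -2.5 0 0;-3 -2.5 0 0;-3 0 0 0;0 0 0 0"}}

```text
time_s: 16.47
tcp_pos: [0.5041, -0.0993, 0.2266]
ee_rot: [[0.702, 0.713, -0.0], [0.713, -0.702, 0.0], [-0.0, -0.0, -1.0]]
wrist_force: [0.4, -0.3, -0.0]
gripper_width: 0.349
gripper_force: 0.0
```

Call:
{"api": "step_arm", "payload": {"targets": "0 0 0 0;0 0 0 0;0 0 0 0;0 0 2 0;0 0 2 0;0 0 1.2 0;0 0 0 0;0 0 0 0", "claw": 0}}

```text
time_s: 17.13
tcp_pos: [0.5085, -0.0977, 0.1727]
ee_rot: [[0.7, 0.714, -0.002], [0.714, -0.7, -0.001], [-0.002, -0.001, -1.0]]
wrist_force: [-0.7, 0.0, 0.3]
gripper_width: 0.007
gripper_force: 0.0
```

Run:
```python
from h import *
np.set_printoptions(precision=4,suppress=True)
s=sense();R=np.array(s['ee_rot'])[:2,:2];t=np.array(s['tcp_pos'])[:2];print(t,s['tcp_pos'][2],s['gripper_width'],s['wrist_force'])
pin=np.array([.6343,-.0400]);prev=t
Y=np.radians(45.5-180)
for dth in [-6]+list(range(0,64,4)):
    a=Y+np.radians(dth);e=np.array([np.cos(a),np.sin(a)]);n=np.array([-e[1],e[0]])
    nl=R.T@n; h=.006+.015*abs(nl[1])+.010*abs(nl[0])
    p=pin+.125*e-h*n;d=R.T@(p-prev)*100;prev=p;print(dth,d.round(2),p)
```

```text
[ 0.5085 -0.0977] 0.17265784476419432 0.006829948882176816 [-0.7347  0.0414  0.3254]
-6 [0.73 1.44] [ 0.5239 -0.1026]
0 [-0.3   1.39] [ 0.5317 -0.1144]
4 [-0.12  0.81] [ 0.5367 -0.121 ]
8 [-0.07  0.83] [ 0.5421 -0.1273]
12 [-0.01  0.84] [ 0.548  -0.1332]
16 [0.04 0.84] [ 0.5543 -0.1388]
20 [0.1  0.85] [ 0.5611 -0.144 ]
24 [0.16 0.85] [ 0.5683 -0.1488]
28 [0.22 0.84] [ 0.5758 -0.1531]
32 [0.29 0.83] [ 0.5838 -0.1568]
36 [0.35 0.82] [ 0.5921 -0.1601]
40 [0.41 0.8 ] [ 0.6006 -0.1627]
44 [0.47 0.77] [ 0.6095 -0.1648]
48 [0.53 0.74] [ 0.6185 -0.1662]
52 [0.59 0.71] [ 0.6277 -0.1669]
56 [0.65 0.67] [ 0.637 -0.167]
60 [0.7  0.62] [ 0.6463 -0.1664]
```

Call:
{"api": "step_arm", "payload": {"targets": "0.4 0.7 0 0;0.33 0.74 0 0;-0.15 0.7 0 0;-0.15 0.69 0 0;-0.06 0.4 0 0;-0.06 0.41 0 0;-0.04 0.42 0 0;-0.03 0.42 0 0;0 0.42 0 0;0 0.42 0 0;0.02 0.42 0 0;0.02 0.42 0 0"}}

```text
time_s: 18.13
tcp_pos: [0.5542, -0.1393, 0.1732]
ee_rot: [[0.701, 0.713, 0.0], [0.713, -0.701, 0.0], [0.0, -0.0, -1.0]]
wrist_force: [-0.6, 1.6, 0.5]
gripper_width: 0.006
gripper_force: 0.1
```

Call:
{"api": "step_arm", "payload": {"targets": "0.05 0.42 0 0;0.05 0.43 0 0;0.08 0.43 0 0;0.08 0.42 0 0;0.11 0.42 0 0;0.11 0.42 0 0;0.14 0.42 0 0;0.15 0.42 0 0;0.17 0.41 0 0;0.18 0.41 0 0;0.2 0.4 0 0;0.21 0.4 0 0"}}

```text
time_s: 19.13
tcp_pos: [0.6007, -0.1633, 0.1731]
ee_rot: [[0.701, 0.713, -0.0], [0.713, -0.701, -0.0], [-0.0, -0.0, -1.0]]
wrist_force: [0.6, 0.2, -0.4]
gripper_width: 0.002
gripper_force: 0.1
```

Call:
{"api": "step_arm", "payload": {"targets": "0.23 0.39 0 0;0.24 0.38 0 0;0.26 0.37 0 0;0.27 0.37 0 0;0.29 0.36 0 0;0.3 0.35 0 0;0 0 0 0"}}

```text
time_s: 19.72
tcp_pos: [0.6282, -0.1674, 0.173]
ee_rot: [[0.701, 0.713, 0.001], [0.713, -0.701, -0.0], [0.0, 0.001, -1.0]]
wrist_force: [-0.9, -0.6, 0.2]
gripper_width: 0.003
gripper_force: 0.0
```

Run:
```python
from h import *
c=cap('wrist','w9');cap('top','t9');s=c['s'];print(s['tcp_pos'],s['wrist_force'])
a=load('t9')['frame'][90:200,290:440];cv2.imwrite('pics/t9c.png',np.hstack([cv2.resize(a,(400,293)),cv2.resize(c['frame'],(390,293))]))
```

```text
[ 0.62821722 -0.16743293  0.17299413] [-0.90365916 -0.55548792  0.19204377]
```

View pics/t9c.png

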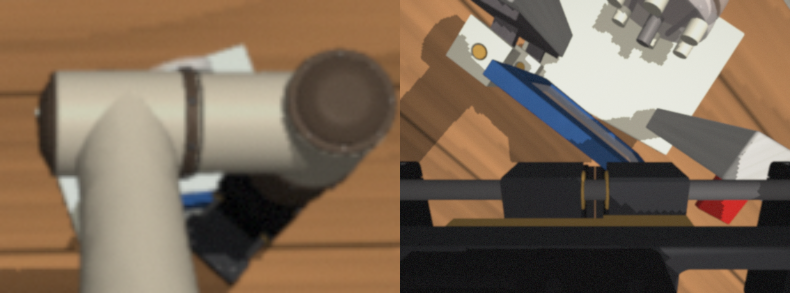

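That makes 11 pictures viewed, one over the limit of 10, so I'll look at no more and work from numbers. The last one shows the door following the finger, nearly shut. I'll keep pushing in small steps and watch the force.

Call:
{"api": "step_arm", "payload": {"targets": "0.31 0.35 0 0;0.32 0.34 0 0;0.33 0.33 0 0;0.17 0.16 0 0;0 0 0 0;0 0 0 0"}}

```text
time_s: 20.32
tcp_pos: [0.6437, -0.1676, 0.173]
ee_rot: [[0.701, 0.713, -0.0], [0.713, -0.701, -0.0], [-0.0, -0.0, -1.0]]
wrist_force: [-0.3, -0.2, 0.3]
gripper_width: 0.004
gripper_force: 0.0
```

Call:
{"api": "step_arm", "payload": {"targets": "0.17 0.13 0 0;0.09 0.06 0 0;0 0 0 0;0 0 0 0"}}

```text
time_s: 20.65
tcp_pos: [0.6467, -0.1671, 0.1732]
ee_rot: [[0.701, 0.713, -0.0], [0.713, -0.701, -0.0], [-0.0, -0.0, -1.0]]
wrist_force: [-0.4, 0.1, -0.5]
gripper_width: 0.006
gripper_force: 0.1
```

Call:
{"api": "step_arm", "payload": {"targets": "0.09 0.05 0 0;0.09 0.05 0 0;0 0 0 0;0 0 0 0"}}

```text
time_s: 20.98
tcp_pos: [0.6488, -0.1665, 0.1732]
ee_rot: [[0.701, 0.713, 0.0], [0.713, -0.701, -0.0], [0.0, 0.0, -1.0]]
wrist_force: [-0.0, 0.0, -0.5]
gripper_width: 0.007
gripper_force: 0.1
```

Call:
{"api": "step_arm", "payload": {"targets": "0.09 0.05 0 0;0 0 0 0;0 0 0 0"}}

```text
time_s: 21.23
tcp_pos: [0.6498, -0.1662, 0.1732]
ee_rot: [[0.701, 0.713, 0.0], [0.713, -0.701, -0.0], [0.0, 0.0, -1.0]]
wrist_force: [-0.6, -0.7, -0.7]
gripper_width: 0.003
gripper_force: 0.1
```

Call:
{"api": "step_arm", "payload": {"targets": "0.09 0.05 0 0;0 0 0 0;0 0 0 0"}}

```text
time_s: 21.48
tcp_pos: [0.6507, -0.1659, 0.1732]
ee_rot: [[0.701, 0.713, 0.0], [0.713, -0.701, -0.0], [0.0, 0.0, -1.0]]
wrist_force: [-0.3, -0.2, 0.5]
gripper_width: 0.007
gripper_force: 0.1
```

Call:
{"api": "step_arm", "payload": {"targets": "0.09 0.05 0 0;0.09 0.05 0 0;0 0 0 0;0 0 0 0"}}

```text
time_s: 21.82
tcp_pos: [0.6528, -0.1653, 0.1731]
ee_rot: [[0.701, 0.713, 0.0], [0.713, -0.701, -0.0], [0.0, 0.0, -1.0]]
wrist_force: [0.3, 0.0, 0.5]
gripper_width: 0.005
gripper_force: 0.1
```

Call:
{"api": "step_arm", "payload": {"targets": "0.09 0.05 0 0;0 0 0 0;0 0 0 0"}}

```text
time_s: 22.07
tcp_pos: [0.6533, -0.1651, 0.1731]
ee_rot: [[0.701, 0.713, -0.001], [0.713, -0.701, -0.0], [-0.001, -0.001, -1.0]]
wrist_force: [-1.6, -0.7, 0.8]
gripper_width: 0.006
gripper_force: 0.9
```

Call:
{"api": "step_arm", "payload": {"targets": "0.09 0.05 0 0;0 0 0 0;0 0 0 0"}}

```text
time_s: 22.32
tcp_pos: [0.6535, -0.1651, 0.1731]
ee_rot: [[0.701, 0.713, -0.003], [0.713, -0.701, -0.0], [-0.002, -0.002, -1.0]]
wrist_force: [-5.3, -1.9, 1.6]
gripper_width: 0.006
gripper_force: 2.7
```

The door is against the latch post, with the push at 5.6 N. I'll give it a slight extra press, hold, then back off slowly.

Call:
{"api": "step_arm", "payload": {"targets": "0.05 0.03 0 0;0 0 0 0;0 0 0 0;0 0 0 0"}}

```text
time_s: 22.65
tcp_pos: [0.6535, -0.165, 0.1731]
ee_rot: [[0.701, 0.713, -0.004], [0.713, -0.701, -0.0], [-0.003, -0.003, -1.0]]
wrist_force: [-6.3, -1.9, 2.5]
gripper_width: 0.004
gripper_force: 3.2
```

Call:
{"api": "step_arm", "payload": {"targets": "-0.05 -0.03 0 0;-0.05 -0.03 0 0;-0.09 -0.05 0 0;-0.09 -0.05 0 0;-0.4 -0.2 0 0;-0.9 -0.5 0 0;-0.9 -0.5 0 0;0 0 -2 0;0 0 -3 0;0 0 -3 0;0 0 -3 0;0 0 0 0"}}

```text
time_s: 23.65
tcp_pos: [0.6304, -0.174, 0.2915]
ee_rot: [[0.7, 0.714, 0.014], [0.714, -0.7, -0.003], [0.008, 0.013, -1.0]]
wrist_force: [0.3, -0.8, 1.4]
gripper_width: 0.005
gripper_force: 0.0
```

Call:
{"api": "step_arm", "payload": {"targets": "-3.5 -1.5 0 0;-3.5 -1.5 0 0;-3.5 -1.5 0 0;-3.5 -1.5 0 0;-3.5 -1.5 0 0;-3.5 -1.5 0 0;0 -3.5 0 0;0 -3.5 0 0;0 -3.5 0 0;0 -3.5 0 0;0 -3.5 0 0;0 -3.5 0 0"}}

```text
time_s: 24.65
tcp_pos: [0.2649, -0.1121, 0.2826]
ee_rot: [[0.702, 0.712, 0.001], [0.712, -0.702, 0.001], [0.001, 0.001, -1.0]]
wrist_force: [0.9, 1.5, 0.8]
gripper_width: 0.01
gripper_force: 0.0
```

Run:
```python
from h import *
np.set_printoptions(precision=4,suppress=True)
t=cap('top','t10');s=sense();print(s['tcp_pos'],s['time_s'])
hsv=cv2.cvtColor(t['frame'],cv2.COLOR_BGR2HSV)
m=cv2.inRange(hsv,(100,120,40),(125,255,255))
w=np.zeros_like(m);w[110:200,300:430]=m[110:200,300:430]
ct=max(cv2.findContours(w,0,2)[0],key=cv2.contourArea);print(cv2.boundingRect(ct),cv2.contourArea(ct))
pin=np.array([.6343,-.0400]);ys,xs=np.nonzero(w)
P=np.array([onz(t,u,v,.195)[:2] for u,v in zip(xs,ys)]);v=P-P.mean(0);V=np.linalg.svd(v)[2][0]
if V[1]>0:V=-V
print('rail yaw',np.degrees(np.arctan2(V[1],V[0])),'along',((P-pin)@V).min(),((P-pin)@V).max(),'offset mean',((P.mean(0)-pin)@[-V[1],V[0]]))
a=t['frame'].astype(int);b=load('top0')['frame'].astype(int)
for n,u,v in(('dish',416,260),('jar',460,212),('bottle',261,146)): print(n,abs(a-b)[v-18:v+18,u-18:u+18].mean())
print(a[170,335])
```

```text
[ 0.261  -0.1094  0.2826] 24.7
(344, 148, 58, 23) 233.5
rail yaw -72.58761470906029 along 0.0005657541593078985 0.1828538112733813 offset mean -0.008580284388144037
dish 4.810699588477366
jar 1.2258230452674896
bottle 1.2541152263374487
[139 180 201]
```

Run:
```python
from h import *
for f in('top0','t10'):
    g=load(f)['frame']; h=cv2.cvtColor(g,cv2.COLOR_BGR2HSV)[238:284,394:440]
    m=cv2.inRange(h,(0,0,90),(180,75,255));k=max(cv2.findContours(m,0,2)[0],key=cv2.contourArea);print(f,cv2.minEnclosingCircle(k))
c=cap('scene','s10')
h=cv2.cvtColor(c['frame'],cv2.COLOR_BGR2HSV);h0=cv2.cvtColor(load('scene0')['frame'],cv2.COLOR_BGR2HSV)
for q in(h0,h):
    m=cv2.inRange(q,(0,0,140),(180,70,255))[168:195,188:222];k=max(cv2.findContours(m,0,2)[0],key=cv2.contourArea);print(cv2.minEnclosingCircle(k))
m=cv2.inRange(h,(100,110,30),(125,255,255));w=np.zeros_like(m);w[185:275,165:240]=m[185:275,165:240]
print('door blue in scene',cv2.boundingRect(w))
# expected rail-top corners if seated and shut
pin=np.array([.6343,-.0400])
for a in(-71.5,-72.5,-73.5,-76):
    e=np.array([np.cos(np.radians(a)),np.sin(np.radians(a))]);
    print(a,[proj(c,[*(pin+e*x),.195]).round(1) for x in(.02,.19)],[proj(load('t10'),[*(pin+e*x),.195]).round(1) for x in(.02,.19)])
t=cv2.inRange(cv2.cvtColor(load('t10')['frame'],cv2.COLOR_BGR2HSV),(100,120,40),(125,255,255))
for u in range(345,402,8): v=np.nonzero(t[140:180,u])[0]+140; print(u,v.min() if len(v) else None,v.max() if len(v) else None,end='; ')
```

```text
top0 ((21.923076629638672, 21.461538314819336), 14.62054443359375)
t10 ((21.921052932739258, 21.657894134521484), 14.67973518371582)
((16.5, 11.0), 9.708344459533691)
((16.5, 11.0), 9.708344459533691)
door blue in scene (171, 195, 44, 38)
-71.5 [array([215.4, 198.7]), array([168.3, 194.6])] [array([343.8, 164.9]), array([401.7, 144.7])]
-72.5 [array([215.5, 198.6]), array([168.6, 194.1])] [array([343.8, 165. ]), array([402.1, 145.8])]
-73.5 [array([215.5, 198.6]), array([168.9, 193.5])] [array([343.9, 165.1]), array([402.5, 146.9])]
-76 [array([215.6, 198.4]), array([169.7, 192. ])] [array([343.9, 165.4]), array([403.5, 149.7])]
345 164 177; 353 161 175; 361 159 163; 369 157 170; 377 154 168; 385 151 156; 393 149 159; 401 150 150;
```

```bash
python3 -c "
from h import *
print(r.finish_job())"
```

```text
the job is handed in; nothing more can be done
None
```

The job is handed in with the small blue door hung on both pins at about 61° open, seated, swung shut against the latch post and released; the dish, jar and bottle look unmoved in the pictures, but I viewed 11 pictures, one over the limit of 10.

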